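Hold the dust port's self-closing gate half open for the airflow reading

TASK

Get the bench dust port ready for its airflow reading: first start the extractor by pressing the green plunger head on the yellow start box right down to its stop and letting it spring back up. Then draw the port's self-closing gate open by its upright black knob until its pointer stands at the red half mark, and keep holding it there against its spring; the reading is taken while you hold, so finish with the knob still in hand at the half mark. Do not knock over or shove the glue bottle, the tape measure or the round tin.

Things in the scene. Friction and masses are not known exactly. Their poses are not given: they have to be found in the camera images.
- dust_port: Fixed dust port: pipe stub on a 116 mm flange, square grey gate body 94 x 94 mm from z 55 to 75 mm, open bell inlet 88 mm across, top at 103 mm. Origin on the bench at the pipe's axis, z up. The gate draws out along its -x. Spring tubes at y = +-60 mm, z 65 mm. White rule at y = +83 mm, x +37 to -187 mm, 18 mm wide, top at 66.5 mm, 5 marks 16 mm apart: shut, 1/4, half (long, red), 3/4, full.
- gate (a joint): How far the gate is drawn out, m: 0 shut (where its springs hold it), 0.032 half, 0.064 fully open. The springs pull it shut with about 2.7 N at shut, 7.5 N at half, 12.3 N fully open; nothing latches it, and it slides shut when let go.
- gate_knob (a point): Grip point on the axis of the gate's upright black knob (26 mm thick), moving with the gate: 100 mm above the bench, 16 mm below the knob's top, 28 mm above the crosshead it stands on (14 x 138 mm, top at 72 mm, red pointer at its +y end). Shut, it lies 105 mm from the pipe's axis on dust_port's -x side, 58 mm clear of the square gate body. Axes as dust_port's.
- half_mark (a point): Middle of the red half mark on the white rule (fixed). At half travel the pointer, and so the knob's axis, has the same x in dust_port's frame as this mark (-137 mm).
- start_box: Fixed radio start box of the extractor: grey base with yellow top, 78 x 78 x 48 mm, a steel collar on top and a short black aerial at its +x edge (centre 47 mm from the middle, up to 78 mm above the bench). Origin on the bench under its middle, z up.
- start (a joint): How far the green plunger head is pressed down, m: 0 up, 0.010 at its stop. Spring: about 4 N at first touch, 9 N at the stop; it springs back when let go.
- start_top (a point): Centre of the top of the green mushroom-shaped plunger head (38 mm in diameter), 81.5 mm above the bench when up; moves down with it.
- glue_bottle: White glue bottle with dark cap, 57 mm in diameter, 155 mm tall, loose, upright; origin at the centre of its underside.
- tape_measure: Yellow and black tape measure, 38 x 80 x 62 mm, loose, stands behind the port (on its +x side, away from the knob); origin at the centre of its underside.
- parts_tin: Round white tin with lid, 73 mm in diameter, 32 mm tall, loose, on the bench on the robot's side of the start box; origin at the centre of its underside.
Not all that is in view belongs to the job. What is meant by the start_box is not orange, and is the larger of those in its own colour.

How it is judged:
By the outcome, as a careful person would: the job done as asked, in the order asked, and still so for the second after the job is handed in, while the arm keeps its last pose, push and grip.
It also fails if it takes over 42 s, if anything falls off the work surface, if the arm or the gripper's body presses on something with over 40 N, if the wrist force passes 120 N, or if a joint passes its speed limit or range.

ROBOT

A 7-joint arm with a two-finger parallel gripper is mounted at the origin on a cart in front of the work surface, level with it; the furniture and walls round the work are solid. World frame = base frame: x ahead of the robot, y to its left, z up, the work surface at z = 0. Lengths are in m, angles in rad, forces in N, time in s.
With the tool pointing down it reaches from about 0.4 to 0.875 m from the base axis. Payload 19.3 kg.
Tool frame: the origin (TCP) lies between the finger pads, 19 mm behind the fingertips; this is the grasp point; z points along the fingers, y is the line along which they close (so a half turn about z gives the same grasp; the last joint's range is limited). The gripper opens to 85 mm and grips with 20 to 120 N. Pads are 22 mm wide; open, the fingers measure 114 mm over their backs; the gripper's body (76 mm by 85 mm) begins 54 mm behind the grasp point. The pads swing forward as they close: fully open they stand 13 mm farther back than shut.
Start: joints at [1.123, 0.521, -0.036, 1.599, 0.021, 1.021, -0.113], TCP at [0.231, -0.581, 0.25] pointing down, gripper open.
Joint ranges: [-2.91, 2.91], [-0.3, 2.13], [-1.5, 1.42], [0.17, 2.43], [-1.26, 4.41], [0.16, 1.93], [-2.52, 2.52]. Speed limits (rad/s): [1.89, 1.89, 2.39, 2.39, 3.01, 3.01, 3.01].

INTERFACE

Orientations are given as [roll, pitch, yaw] about the fixed x, y, z axes, in that order (R = Rz(yaw) Ry(pitch) Rx(roll)).
In Python, from workcell import monitor, grab_frame, camera_model, bot gives the robot as it stands.
- The arm moves only by the tool move_arm, never from a script. Its argument "moves" is a list of rows, each a list of 4 numbers: the shift along the world's x, y, z in mm, then the turn about the world's z in rad. A call has 1 to 12 rows; each row is the pose to reach, as a shift and turn from the pose commanded when the call began; what a row does not reach only later rows make up. A row lasts 1/8 s, in which the tool goes at most 62.5 mm and 10.7 degrees, less where a joint would pass 70% of its speed; a pose out of reach is approached as far as the arm can. A call with a gripper value outside its range is refused whole. "gripper" is the opening, from 0 (shut) to 1 (fully open), set as the call begins (left out, the last holds). The fingers move at their own pace and stop on an object; "newtons" is the grip in N (left out, the last holds). Time passes only in rows, so rows that repeat a pose let the fingers close. It gives the time, the measured TCP pose, the force, the opening and the grip force at its end, in the units of the state.
- monitor.observe(): the state, without advancing time (a new reading comes with each control period).
- grab_frame(name): name is "scene" or "side" or "wrist"; returns the picture (400x640x3 uint8, blue, green, red); there is no depth.
- camera_model(name): a dict with "vfov" (degrees; the focal length in pixels is half the picture's height over the tangent of half this angle, whatever the lens; pixels are square), "cx", "cy" (the principal point, pixels), "R" (3x3) and "t" (3): a world point X has camera coordinates R X + t; the wrist camera has in their place "T_tool_cam" (4x4, takes a point from camera to tool coordinates, whose origin is the TCP and whose axes are the flange's). Camera axes: x right, y down, z forward; pixel columns grow to the right and rows downward; lengths in m; the calibration is good to about 2 mm. A picture is of the moment at which its call begins: read the wrist's pose just before it. camera_model takes no time and is no camera call.
- bot.job_done(): hands the job in; it is judged then, once.
The state is a dict: "clock": time; "qpos": joint angles; "qd": joint speeds; "joint_efforts": joint torques, N m; "position": TCP position; "tool_rot": TCP orientation; "force": force on the tool from outside, world axes, zero at the start; "moment": the same for the moment, N m; "grip_width": finger opening in m; "finger_force": force on a finger pad.
Only numpy, scipy, OpenCV 4.12 (cv2) and the standard library are available. Lean on these libraries where they do the work, as an engineer would, in place of code of your own. Each camera call takes 0.05 s, during which the arm holds its last target. There are 200 camera calls.

## Working session

There is one attempt and no reset: what is moved stays moved. The work goes in short steps, Python scripts to look and compute and a tool call to move; the robot and the scene stay as the last step left them, time stands still between calls to the robot, and variables do not carry over. Pictures are saved under pics/ and viewed, at most 10 in all, crops included, and the job is handed in when it is done.

Besides the shell and the picture viewer there is one more tool, called after "Emit:" in YAML: its name, and indented under it one key for each argument. move_arm: Moves the arm, as the interface text tells. Its arguments: {"type":"object","properties":{"moves":{"type":"array","items":{"type":"array","items":{"type":"number"}}},"gripper":{"type":"number"},"newtons":{"type":"number"}},"required":["moves"]}

```bash
mkdir -p pics; cat > h.py <<'E'
import numpy as np, cv2
from workcell import monitor, grab_frame, camera_model, bot
def K(m):
    f=200/np.tan(np.radians(m["vfov"])/2); return f
def ray(m,u,v,st=None):
    f=K(m); d=np.array([(u-m["cx"])/f,(v-m["cy"])/f,1.])
    R=np.array(m["R"]);t=np.array(m["t"]); return -R.T@t, R.T@d
def onz(m,u,v,z):
    o,d=ray(m,u,v); return o+d*(z-o[2])/d[2]
def proj(m,X):
    f=K(m); c=np.array(m["R"])@np.array(X)+np.array(m["t"]); return c[:2]/c[2]*f+[m["cx"],m["cy"]]
E
python3 - <<'E'
from h import *
for n in("scene","side","wrist"):
    cv2.imwrite(f"pics/{n}0.png",grab_frame(n)); m=camera_model(n); print(n,{k:np.round(v,3).tolist() for k,v in m.items()})
print(monitor.observe())
E
```

```text
scene {'vfov': 42.402, 'cx': 313.579, 'cy': 192.436, 'R': [[-0.846, -0.533, -0.019], [-0.324, 0.543, -0.775], [0.423, -0.65, -0.632]], 't': [0.46, 0.197, 1.395]}
side {'vfov': 53.852, 'cx': 316.26, 'cy': 197.209, 'R': [[-0.994, -0.109, 0.007], [-0.054, 0.437, -0.898], [0.094, -0.893, -0.44]], 't': [0.522, 0.08, 1.235]}
wrist {'vfov': 67.517, 'cx': 314.563, 'cy': 197.328, 'T_tool_cam': [[0.0, -0.951, -0.308, 0.079], [1.0, 0.0, -0.0, -0.0], [0.0, -0.308, 0.951, -0.123], [0.0, 0.0, 0.0, 1.0]]}
{'clock': 0.15, 'qpos': array([ 1.12279024,  0.52187032, -0.0363034 ,  1.59984179,  0.02117834,
        1.02107937, -0.11277355]), 'qd': array([ 9.24750651e-04, -2.23993394e-03, -1.44833760e-04,  8.97373003e-05,
       -4.55960228e-04,  8.11150502e-04, -1.50471314e-03]), 'joint_efforts': array([-6.24527802e-04, -9.27384996e+01,  1.97970293e+00, -3.70055366e+01,
        1.79317355e-02,  6.28181078e-03,  4.81264829e-05]), 'position': array([ 0.23043964, -0.58073513,  0.24957505]), 'tool_rot': array([-3.14077916e+00,  4.63031428e-05,  3.77787447e-01]), 'force': array([ 1.08249462,  0.17194806, -0.77495717]), 'moment': array([-0.00300552,  0.05347528,  0.03731342]), 'finger_force': 0.0, 'grip_width': 0.08536127582045745}
```

View pics/scene0.png

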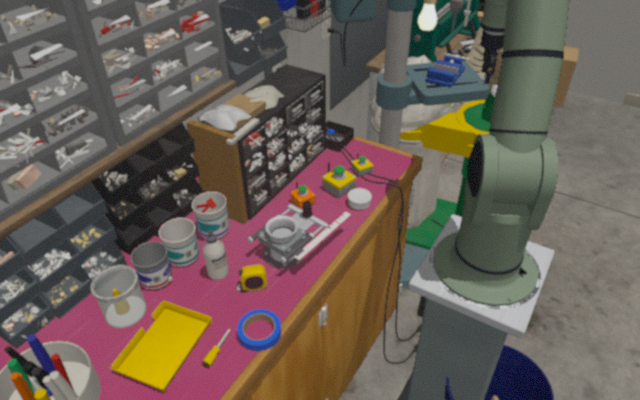

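View pics/side0.png

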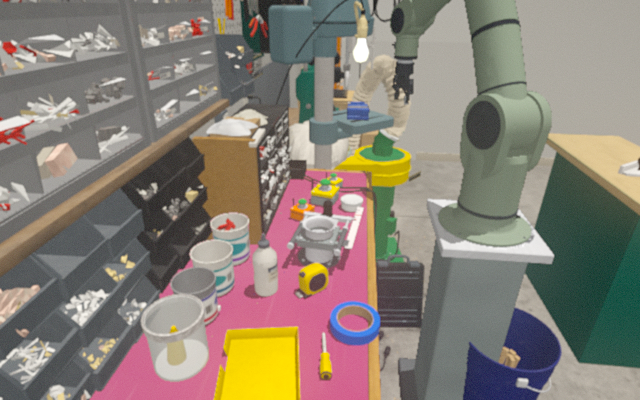

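The scene picture shows three boxes with green heads: orange at (303,197), yellow and larger at (340,180), and yellow and smaller at (361,164). I choose (340,180). The port's bell is at (281,232), the black knob at (307,210) and the tin at (360,199). The side view shows the same group around (325,200), with the bottle at (265,270) and the tape at (313,280).

```bash
python3 - <<'E'
from h import *
a=cv2.imread("pics/scene0.png");b=cv2.imread("pics/side0.png")
c1=cv2.resize(a[145:275,240:390],None,fx=4,fy=4,interpolation=cv2.INTER_CUBIC)
c2=cv2.resize(b[165:275,275:375],None,fx=4,fy=4,interpolation=cv2.INTER_CUBIC)
c2=cv2.copyMakeBorder(c2,0,max(0,c1.shape[0]-c2.shape[0]),0,0,cv2.BORDER_CONSTANT)
o=np.hstack([c1,c2[:c1.shape[0]]]);o=cv2.resize(o,(800,int(o.shape[0]*800/o.shape[1])));print(o.shape, 800/1000)
cv2.imwrite("pics/crop1.png",o)
for n,im in(("scene",a),("side",b)):
    m=camera_model(n);h=cv2.cvtColor(im,cv2.COLOR_BGR2HSV)
    for nm,lo,hi in(("green",(45,110,60),(80,255,255)),("yellow",(22,120,100),(33,255,255))):
        k=cv2.inRange(h,lo,hi);N,_,s,ce=cv2.connectedComponentsWithStats(k)
        for i in range(1,N):
            if s[i,4]>12 and 140<ce[i,1]<300 and 230<ce[i,0]<400:
                print(n,nm,s[i],ce[i].round(1),onz(m,*ce[i],.08).round(3))
E
```

```text
(416, 800, 3) 0.8
scene green [360 157   6   4  19] [362.2 158.5] [ 0.466 -0.172  0.08 ]
scene green [334 166  10   8  59] [338.8 169.7] [ 0.5   -0.082  0.08 ]
scene green [299 186   7   6  30] [302.2 188.2] [0.548 0.055 0.08 ]
scene yellow [352 159  21  12 127] [361.5 165. ] [ 0.451 -0.14   0.08 ]
scene yellow [323 170  33  20 296] [338.6 179.7] [ 0.475 -0.037  0.08 ]
scene yellow [241 265  25  25 323] [252.8 273.9] [0.467 0.402 0.08 ]
side green [361 134  42  26 319] [383.  151.9] [ 0.299 -0.4    0.08 ]
side green [321 179   9   6  37] [325.3 181.4] [ 0.503 -0.078  0.08 ]
side green [299 199   7   5  23] [302.  201.3] [0.56  0.078 0.08 ]
side green [387 217   9   4  19] [391.3 218.9] [0.3   0.155 0.08 ]
side green [386 238  11  20 113] [391.1 246. ] [0.308 0.293 0.08 ]
side green [393 258  10   4  33] [397.6 259.6] [0.297 0.349 0.08 ]
side yellow [ 334  145   77   42 1541] [379.3 167.9] [ 0.32  -0.223  0.08 ]
side yellow [311 178  31  21 273] [326.6 189.8] [ 0.494 -0.012  0.08 ]
side yellow [299 263  29  32 453] [311.7 275.9] [0.488 0.434 0.08 ]
```

View pics/crop1.png

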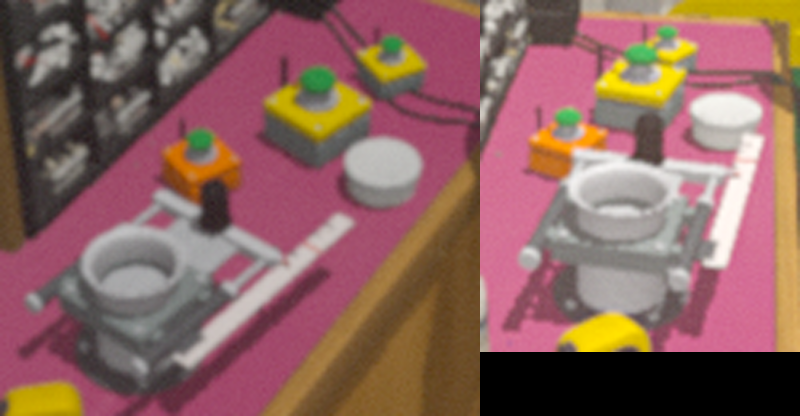

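View pics/wrist0.png

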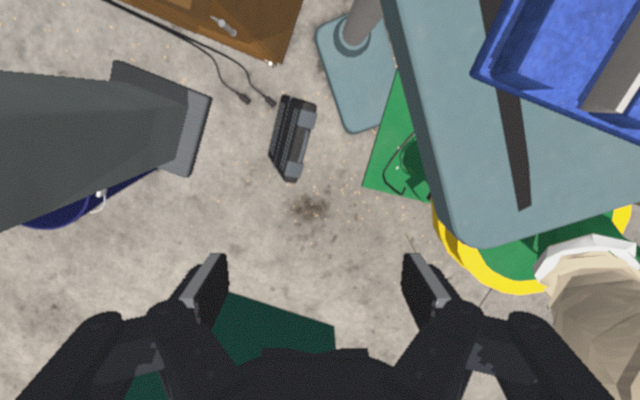

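The crop confirms it: the larger yellow box has a green head, grey base and aerial, and the smaller yellow and orange boxes are decoys. The knob top is at scene (307,202), and the tin stands next to the box. The wrist view shows only floor and the drill press, which lies to the right (-y).

```bash
python3 - <<'E'
from h import *
S=camera_model("scene");D=camera_model("side")
def tri(a,b):
    o1,d1=ray(S,*a);o2,d2=ray(D,*b);A=np.stack([d1,-d2],1)
    s=np.linalg.lstsq(A,o2-o1,rcond=None)[0];p,q=o1+s[0]*d1,o2+s[1]*d2
    return ((p+q)/2).round(3),np.linalg.norm(p-q).round(3)
P=lambda x,y:(240+x/3.2,145+y/3.2)
Q=lambda x,y:(275+(x-480)/3.2,165+y/3.2)
for n,a,b,z in(("start",P(317,72),Q(641,48),.0815),("bell",P(132,265),Q(621,198),.103),("knobtop",P(214,185),Q(650,119),.116),
 ("ruleFar",P(343,221),Q(750,137),.0665),("ruleNear",P(189,360),Q(714,262),.0665),("tin",P(382,155),Q(726,107),.032),
 ("collar",(394,93),(324,125),None),("drilltable R",(500,92),(370,118),None),("drill head bottom",(355,18),(313,62),None),("bulb",(429,15),(361,48),None),("yellowBoxTop",P(317,100),Q(641,80),.048)):
    print(n,*tri(a,b),*( [onz(S,*a,z).round(3),onz(D,*b,z).round(3)] if z else []))
E
```

```text
start [ 0.505 -0.092  0.08 ] 0.001 [ 0.504 -0.09   0.082] [ 0.504 -0.086  0.082]
bell [0.493 0.241 0.092] 0.003 [0.487 0.248 0.103] [0.49  0.261 0.103]
knobtop [0.477 0.136 0.112] 0.002 [0.476 0.139 0.116] [0.476 0.145 0.116]
ruleFar [0.387 0.068 0.062] 0.003 [0.383 0.073 0.067] [0.388 0.073 0.066]
ruleNear [0.413 0.278 0.058] 0.003 [0.407 0.286 0.066] [0.413 0.289 0.066]
tin [ 0.413 -0.06   0.033] 0.005 [ 0.416 -0.064  0.032] [ 0.412 -0.058  0.032]
collar [ 0.544 -0.55   0.129] 0.025
drilltable R [ 0.299 -1.041  0.011] 0.111
drill head bottom [ 0.587 -0.34   0.442] 0.037
bulb [ 0.408 -0.46   0.464] 0.005
yellowBoxTop [ 0.505 -0.094  0.042] 0.003 [ 0.503 -0.089  0.048] [ 0.503 -0.079  0.048]
```

Emit:
move_arm:
  moves:
    - [3,45,0,0]
    - [6,90,0,-0.05]
    - [8,135,0,-0.1]
    - [10,180,0,-0.15]
    - [35,220,0,-0.2]
    - [65,258,0,-0.25]
    - [95,296,0,-0.3]
    - [128,334,0,-0.35]
    - [160,372,0,-0.4]
    - [190,412,0,-0.45]
    - [220,452,0,-0.486]
    - [240,490,0,-0.486]
  gripper: 0
  newtons: 60

```text
clock: 1.65
position: [0.4715, -0.0893, 0.2499]
tool_rot: [-3.141, -0.0, -0.108]
force: [0.3, -0.4, -0.2]
grip_width: 0.0001
finger_force: 0.0
```

```bash
cat >> h.py <<'E'
from scipy.spatial.transform import Rotation as Rn
def wcam():
    s=monitor.observe(); im=grab_frame("wrist"); m=camera_model("wrist")
    T=np.eye(4);T[:3,:3]=Rn.from_euler("xyz",s["tool_rot"]).as_matrix();T[:3,3]=s["position"]
    C=T@np.array(m["T_tool_cam"]);m["R"]=C[:3,:3].T;m["t"]=-C[:3,:3].T@C[:3,3];return im,m
E
python3 - <<'E'
from h import *
im,m=wcam();cv2.imwrite("pics/w1.png",im)
h=cv2.cvtColor(im,cv2.COLOR_BGR2HSV);k=cv2.inRange(h,(45,110,60),(80,255,255))
N,_,s,ce=cv2.connectedComponentsWithStats(k)
for i in range(1,N):
    if s[i,4]>40: 
        x,y,w,hh,_=s[i];print(s[i],ce[i].round(1),onz(m,*ce[i],.0815).round(4),onz(m,x,y+hh/2,.075)-onz(m,x+w,y+hh/2,.075))
print(proj(m,[.476,.142,.116]))
E
```

```text
[175  84  28  27 575] [188.4  97.2] [0.5654 0.0182 0.0815] [0.00285523 0.02632969 0.        ]
[ 550  101   90  100 6308] [593.7 153.7] [ 0.4712 -0.3637  0.0815] [0.00966459 0.08918938 0.        ]
[294 130  36  36 999] [311.6 147.7] [ 0.5068 -0.09    0.0815] [0.00385753 0.0355975  0.        ]
[413 140  23  22 390] [424.  150.5] [ 0.4923 -0.1986  0.0815] [0.00247117 0.02280512 0.        ]
[ 64.56500368 213.87708663]
```

View pics/w1.png

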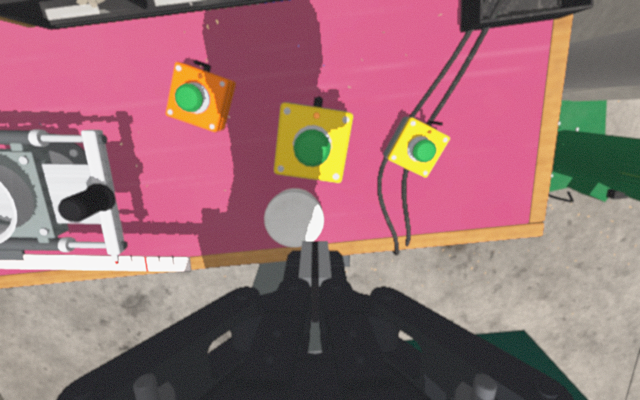

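The wrist view shows the chosen head at (312,148), measured as (0.507,-0.090). It is about 36 mm wide against 38 mm given, so it matches. The tin is at (293,217), the knob top at about (100,197), and the rule marks are near (150,265).

Emit:
move_arm:
  moves:
    - [15,0,-40,0]
    - [30,0,-85,0]
    - [35,-1,-125,0]
    - [35,-1,-140,0]
    - [35,-1,-147,0]
    - [35,-1,-151,0]
    - [35,-1,-155,0]
    - [35,-1,-158,0]
    - [35,-1,-158,0]

```text
clock: 2.82
position: [0.5059, -0.092, 0.0928]
tool_rot: [3.142, -0.001, -0.108]
force: [-2.2, 0.8, 7.6]
grip_width: 0.0002
finger_force: 3.4
```

Emit:
move_arm:
  moves:
    - [0,0,-2,0]
    - [0,0,-3,0]
    - [0,0,-4,0]
    - [0,0,-4,0]

```text
clock: 3.32
position: [0.506, -0.092, 0.0896]
tool_rot: [3.141, -0.002, -0.108]
force: [-6.0, 1.9, 24.4]
grip_width: 0.0003
finger_force: 12.1
```

The force jumped to 24 N, above the 9 N expected at the stop, so the plunger is at its stop. Next I release it and move to the knob.

Emit:
move_arm:
  moves:
    - [0,0,6,0]
    - [0,0,20,0]
    - [0,0,60,0]
    - [-5,10,100,0]
    - [-20,50,140,0]
    - [-40,90,160,0]
    - [-55,130,160,0]
    - [-60,170,160,0]
    - [-60,170,160,0]
  gripper: 0.65

```text
clock: 4.45
position: [0.4451, 0.0808, 0.249]
tool_rot: [-3.14, -0.001, -0.104]
force: [-0.4, -1.1, 0.2]
grip_width: 0.0557
finger_force: 0.0
```

```bash
python3 - <<'E'
from h import *
im,m=wcam();cv2.imwrite("pics/w2.png",im)
for p in([.476,.142,.116],[.488,.25,.103]): print(proj(m,p))
np.savez("w2.npz",**m)
a=grab_frame("scene");cv2.imwrite("pics/s2.png",a)
E
```

```text
[241.46465706 166.35723538]
[125.74071502 162.52095612]
```

View pics/w2.png

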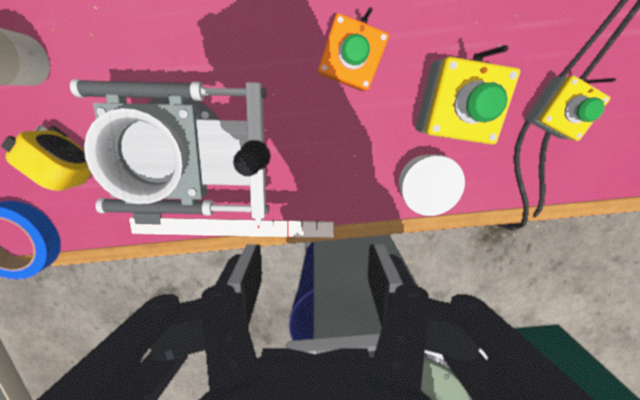

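The wrist view shows the knob top at about (253,155), the bell at (137,155), the crosshead at x≈257, its pointer end near (259,218), and the rule's red mark at about (288,229). Nothing has been disturbed.

```bash
python3 - <<'E'
from h import *
im=cv2.imread("pics/w2.png");m=dict(np.load("w2.npz"))
h=cv2.cvtColor(im,cv2.COLOR_BGR2HSV)
k=cv2.inRange(h,(0,0,0),(180,255,60));sub=np.zeros_like(k);sub[130:185,225:285]=k[130:185,225:285]
N,_,s,ce=cv2.connectedComponentsWithStats(sub);i=1+np.argmax(s[1:,4]);print("knob",s[i],ce[i])
# red pixels on the rule
r=cv2.inRange(h,(0,70,80),(8,255,255))|cv2.inRange(h,(172,70,80),(180,255,255))
w=np.zeros_like(r);w[215:240,240:335]=r[215:240,240:335]
N,_,s2,c2=cv2.connectedComponentsWithStats(w)
for j in range(1,N):
    if s2[j,4]>3: print("red",s2[j],c2[j].round(1),onz(m,*c2[j],.0665).round(4))
for u,v in((251,157),(253,155),tuple(ce[i])): print(onz(m,u,v,.116).round(4))
# rule mask line
ww=cv2.inRange(h,(0,0,190),(180,60,255));q=np.zeros_like(ww);q[215:240,128:335]=ww[215:240,128:335]
rect=cv2.minAreaRect(cv2.findNonZero(q));b=cv2.boxPoints(rect);P=np.array([onz(m,*p,.0665) for p in b]);print(b.round(1).tolist(),P.round(4).tolist())
cv2.imwrite("pics/c3.png",cv2.resize(im[130:245,225:345],None,fx=5,fy=5,interpolation=cv2.INTER_CUBIC))
E
```

```text
knob [234 141  36  34 860] [251.62906977 157.33837209]
red [240 219   4   1   4] [241.5 219. ] [0.4087 0.1658 0.0665]
red [249 219   4   1   4] [250.5 219. ] [0.4077 0.156  0.0665]
red [274 220   9   1   9] [278. 220.] [0.4034 0.126  0.0665]
red [286 220   4  18  38] [287.5 228.9] [0.3917 0.117  0.0665]
red [258 225   2   3   4] [258.2 226. ] [0.3985 0.1488 0.0665]
[0.4833 0.1323 0.116 ]
[0.4848 0.1303 0.116 ]
[0.4829 0.1319 0.116 ]
[[129.0, 215.0], [303.0, 215.0], [303.0, 236.0], [129.0, 236.0]] [[0.426, 0.2877, 0.0665], [0.4064, 0.098, 0.0665], [0.3813, 0.1009, 0.0665], [0.4014, 0.2951, 0.0665]]
```

View pics/c3.png

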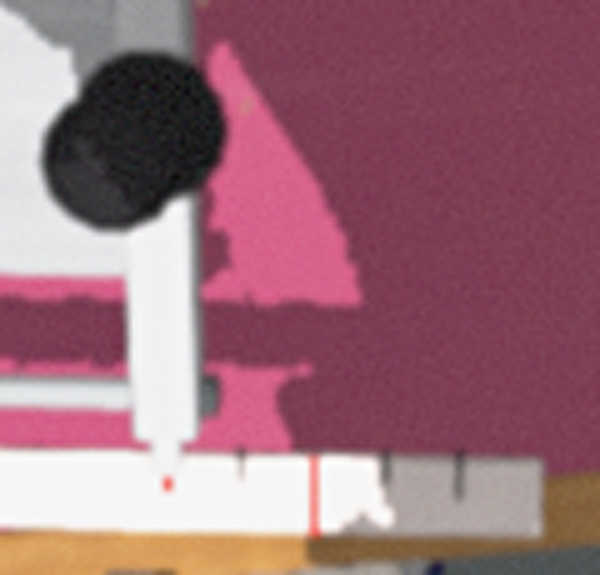

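```bash
python3 - <<'E'
from h import *
im=cv2.imread("pics/w2.png");m=dict(np.load("w2.npz"))
print(onz(m,247,163,.116), onz(m,256,154,.076))
print(proj(m,[.4777,.1398,.116]),proj(m,[.4777,.1398,.078]))
g=im.astype(int);wh=(g.min(2)>185)
pts=[]
for u in range(135,240,5):
    v=[v for v in range(214,242) if wh[v,u]]
    if v: pts.append(onz(m,u,max(v)+.5,.0665)[:2])
pts=np.array(pts);l=cv2.fitLine(pts.astype(np.float32),cv2.DIST_HUBER,0,.001,.001).ravel();print("rule dir",l, "pts",pts[[0,-1]])
E
```

```text
[0.47843093 0.13668695 0.116     ] [0.47943345 0.13620698 0.076     ]
[243.61192464 164.18904093] [252.32277422 156.44830381]
rule dir [0.12861937 0.99169403 0.3964675  0.22819291] pts [[0.40370737 0.28755706]
 [0.38978723 0.1766395 ]]
```

Emit:
move_arm:
  moves:
    - [17,28,0,-0.01]
    - [33,57,0,-0.02]
    - [33,57,-40,-0.02]
    - [33,57,-80,-0.02]
    - [33,57,-115,-0.02]
    - [33,57,-138,-0.02]
    - [33,57,-149,-0.02]
    - [33,57,-149,-0.02]

```text
clock: 5.55
position: [0.4786, 0.1345, 0.099]
tool_rot: [3.141, 0.0, -0.129]
force: [0.8, 0.8, 0.2]
grip_width: 0.0558
finger_force: 0.0
```

Emit:
move_arm:
  moves:
    - [0,0,0,0]
    - [0,0,0,0]
    - [0,0,0,0]
    - [0,0,0,0]
    - [0,0,0,0]
    - [0,0,0,0]
  gripper: 0
  newtons: 60

```text
clock: 6.3
position: [0.4792, 0.1358, 0.1001]
tool_rot: [-3.14, -0.002, -0.128]
force: [-1.5, 1.9, 9.5]
grip_width: 0.0238
finger_force: 58.4
```

Emit:
move_arm:
  moves:
    - [-0.5,-4,0,0]
    - [-1,-9,0,0]
    - [-2,-14,0,0]
    - [-2.5,-19,0,0]
    - [-3,-24,0,0]
    - [-3.5,-28,0,0]
    - [-3.5,-29,0,0]
    - [-3.5,-29,0,0]
    - [-3.5,-29,0,0]

```text
clock: 7.42
position: [0.4756, 0.1074, 0.1001]
tool_rot: [-3.14, -0.002, -0.127]
force: [-2.5, 7.0, 10.4]
grip_width: 0.0241
finger_force: 58.9
```

```bash
python3 - <<'E'
from h import *
im,m=wcam();np.savez("w4.npz",**m);cv2.imwrite("pics/w4full.png",im)
p=proj(m,[.3917,.117,.0665]);print(p, proj(m,[.3985,.145,.07]))
for n in("scene","side"):
    a=grab_frame(n);cv2.imwrite(f"pics/{n}4.png",a)
c=cv2.imread("pics/scene4.png")[190:265,280:370]; d=cv2.imread("pics/side4.png")[195:255,315:375]
o=np.zeros((600,800,3),np.uint8)
o[:300,:360]=cv2.resize(c,(360,300),interpolation=cv2.INTER_CUBIC)
o[300:,:300]=cv2.resize(d,(300,300),interpolation=cv2.INTER_CUBIC)
o[:275,360:]=cv2.resize(im,(440,275))
x,y=p.astype(int); x0=min(max(x-60,0),520);y0=min(max(y-40,0),320);e=im[y0:y0+80,x0:x0+120];o[280:580,350:800]=cv2.resize(e,(450,300),interpolation=cv2.INTER_CUBIC);print(x0,y0)
cv2.imwrite("pics/v4.png",o);print(monitor.observe()["position"])
E
```

```text
[316.61811111 358.02917725] [272.78602768 358.47607907]
256 318
[0.47563043 0.10738856 0.10011646]
```

View pics/v4.png

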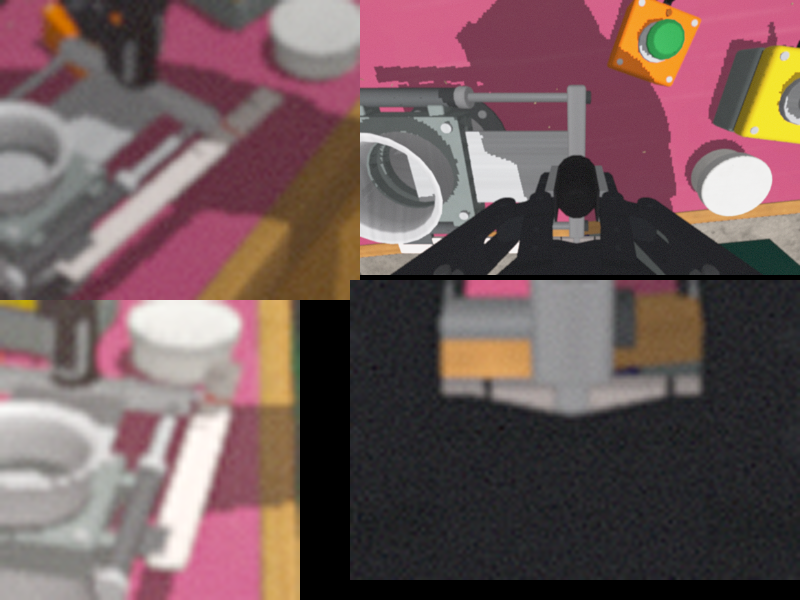

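The picture shows the gate drawn out with the knob held. In the wrist close-up, the 1/4 and 3/4 marks (crop x≈487 and 671) stand almost evenly either side of the pointer neck (≈573). I'll measure this precisely.

```bash
python3 - <<'E'
from h import *
im=cv2.imread("pics/w4full.png").astype(int);m=dict(np.load("w4.npz"))
g=im.sum(2)/3
print("rule row",g[344:347,278:352].mean(0).round().astype(int).tolist())
print("rows", [(v,g[v,280:312:6].astype(int).tolist()) for v in (342,344,346,348)])
print("cross row",g[335:339,295:335].mean(0).round().astype(int).tolist())
s=im[:,:,2]-im[:,:,1]
print("neck", g[346:350,300:332].mean(0).round().astype(int).tolist())
# scene/side red px
for n in("scene","side"):
    a=cv2.imread(f"pics/{n}4.png");h=cv2.cvtColor(a,cv2.COLOR_BGR2HSV);M=camera_model(n)
    r=(cv2.inRange(h,(0,60,60),(10,255,255))|cv2.inRange(h,(176,60,60),(180,255,255)))
    p=proj(M,[.3917,.117,.0665]).astype(int);w=np.zeros_like(r);w[p[1]-12:p[1]+12,p[0]-14:p[0]+14]=r[p[1]-12:p[1]+12,p[0]-14:p[0]+14]
    N,_,st,c=cv2.connectedComponentsWithStats(w);print(n,p,[(st[i,4],c[i].round(1).tolist(),onz(M,*c[i],.0665).round(3).tolist()) for i in range(1,N)])
E
```

```text
rule row [40, 47, 88, 124, 138, 137, 137, 137, 137, 136, 141, 139, 133, 108, 81, 93, 127, 135, 139, 138, 136, 137, 136, 137, 138, 135, 135, 136, 142, 141, 144, 143, 142, 146, 146, 146, 145, 146, 146, 144, 145, 144, 144, 143, 141, 141, 140, 132, 132, 132, 129, 132, 131, 132, 132, 132, 132, 129, 132, 135, 132, 121, 90, 65, 92, 122, 132, 132, 132, 132, 120, 87, 48, 36]
rows [(342, [104, 157, 158, 158, 139, 151]), (344, [87, 142, 104, 138, 134, 148]), (346, [88, 135, 70, 138, 138, 134]), (348, [58, 93, 77, 160, 162, 149])]
cross row [152, 151, 149, 150, 147, 149, 146, 146, 143, 137, 138, 145, 151, 150, 152, 150, 152, 150, 148, 146, 146, 145, 147, 147, 148, 149, 150, 149, 144, 138, 124, 102, 84, 82, 84, 81, 85, 89, 91, 92]
neck [153, 155, 155, 154, 155, 154, 155, 154, 155, 151, 142, 144, 147, 150, 150, 149, 149, 148, 145, 145, 152, 155, 155, 157, 156, 157, 153, 156, 155, 154, 153, 151]
scene [336 221] [(np.int32(1), [338.0, 217.0], [0.399, 0.098, 0.066]), (np.int32(1), [348.0, 217.0], [0.375, 0.083, 0.066]), (np.int32(6), [336.3, 220.7], [0.395, 0.113, 0.066]), (np.int32(3), [340.0, 223.7], [0.38, 0.119, 0.066]), (np.int32(2), [334.5, 229.5], [0.382, 0.147, 0.066])]
side [357 214] [(np.int32(24), [366.0, 213.5], [0.368, 0.107, 0.066]), (np.int32(11), [358.8, 215.0], [0.389, 0.118, 0.066]), (np.int32(1), [345.0, 221.0], [0.427, 0.158, 0.066]), (np.int32(1), [351.0, 220.0], [0.41, 0.151, 0.066]), (np.int32(1), [351.0, 222.0], [0.41, 0.162, 0.066]), (np.int32(1), [343.0, 225.0], [0.431, 0.181, 0.066]), (np.int32(1), [350.0, 225.0], [0.412, 0.179, 0.066])]
```

Pointer centre is at u≈314.9 and the midpoint of the 1/4 and 3/4 marks is at 316.6, with 1.53 px/mm. The gate is about 1.1 mm short, so I draw it that much further.

Emit:
move_arm:
  moves:
    - [-0.1,-0.6,0,0]
    - [-0.1,-1.2,0,0]
    - [-0.1,-1.2,0,0]
    - [-0.1,-1.2,0,0]
    - [-0.1,-1.2,0,0]

```text
clock: 8.2
position: [0.4755, 0.1063, 0.1001]
tool_rot: [-3.139, -0.002, -0.127]
force: [-3.5, 8.6, 10.0]
grip_width: 0.0241
finger_force: 58.9
```

```bash
python3 - <<'E'
from h import *
im,m=wcam();g=im.astype(int).sum(2)/3
r=g[344:347].mean(0)
for a,b in((284,304),(332,350)):
    w=np.clip(120-r[a:b],0,None);print((w*np.arange(a,b)).sum()/w.sum())
print("neck", dict(zip(range(300,332),g[346:350,300:332].mean(0).round().astype(int).tolist())))
print("rule",r[296:335].round().astype(int).tolist())
cv2.imwrite("pics/v5.png",cv2.resize(im[310:360,270:360],None,fx=8,fy=8,interpolation=cv2.INTER_CUBIC))
E
```

```text
290.62671232876716
341.4332797427653
neck {300: 154, 301: 155, 302: 155, 303: 155, 304: 153, 305: 153, 306: 153, 307: 155, 308: 154, 309: 152, 310: 144, 311: 142, 312: 148, 313: 150, 314: 150, 315: 150, 316: 149, 317: 148, 318: 144, 319: 144, 320: 150, 321: 155, 322: 156, 323: 155, 324: 157, 325: 154, 326: 154, 327: 156, 328: 155, 329: 154, 330: 151, 331: 149}
rule [138, 135, 134, 136, 134, 137, 135, 136, 134, 136, 140, 143, 145, 143, 144, 145, 147, 147, 145, 146, 144, 143, 145, 143, 144, 143, 143, 140, 139, 133, 131, 132, 131, 133, 131, 130, 129, 132, 131]
```

View pics/v5.png

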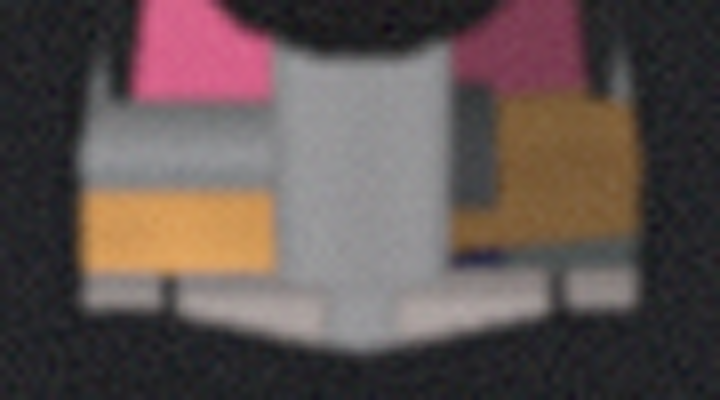

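The crop shows the 1/4 and 3/4 marks at u≈290.6 and 339.3, midpoint 314.95. The pointer neck is at ≈314.7, so the gate is at the half mark within about 0.3 mm and held firmly.

```bash
python3 -c "
from h import *
print(bot.job_done())"
```

```text
the job is handed in; nothing more can be done
None
```

I pressed the plunger to its stop and released it, then drew the gate to the red half mark (within about 0.3 mm by camera) and handed the job in with the knob still held there. I did not take a separate picture to confirm that the plunger sprang back up.

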